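# Hang the sample pail on the weighing stand

### The arm

A 7-joint arm with a two-finger parallel gripper is mounted at the origin on a cart in front of the work surface, level with it; the furniture and walls round the work are solid. World frame = base frame: x ahead of the robot, y to its left, z up, the work surface at z = 0. Lengths are in m, angles in degrees, forces in N, time in s.
With the tool pointing down it reaches from about 0.4 to 0.875 m from the base axis. Payload 19.3 kg.
Tool frame: the origin (TCP) lies midway between the tips of the shut fingers; the grasp point (between the pads) lies 19 mm behind it; z points along the fingers, y is the line along which they close (so a half turn about z gives the same grasp; the last joint's range is limited). The gripper opens to 85 mm and grips with 20 to 120 N. Pads are 22 mm wide; open, the fingers measure 114 mm over their backs; the gripper's body (76 mm by 85 mm) begins 54 mm behind the grasp point. The pads swing forward as they close: fully open they stand 13 mm farther back than shut.
Start: joints at [-68.652, 29.874, -2.08, 91.645, 1.215, 58.505, -6.463], TCP at [0.268, 0.565, 0.231] pointing down, gripper open.
Joint ranges: [-166.77, 166.77], [-17.47, 122.26], [-85.68, 81.53], [9.62, 139.38], [-72.42, 252.41], [9.2, 110.78], [-144.41, 144.41]. Speed limits (degrees/s): [108.29, 108.29, 136.94, 136.94, 172.46, 172.46, 172.46].

### API

Orientations are given as a 3x3 rotation matrix whose columns are the frame's x, y, z axes.
In Python, from station import arm gives the robot as it stands.
- The arm moves only by the tool drive_tool, never from a script. Its arguments are lists of equal length, an entry for each row: "delta_pos": the shift along the world's x, y, z in mm, a list of three; "turn": the turn about the world's z in degrees. A call has 1 to 8 rows; each row is the pose to reach, as a shift and turn from the pose commanded when the call began; what a row does not reach only later rows make up. A row lasts 1/8 s, in which the tool goes at most 62.5 mm and 10.7 degrees, less where a joint would pass 70% of its speed; a pose out of reach is approached as far as the arm can. A call with a gripper value outside its range is refused whole. "gripper" is the opening in per cent of the stroke, from 0 (shut) to 100 (fully open), set as the call begins (left out, the last holds). The fingers move at their own pace and stop on an object; "grip_force" is the grip in N (left out, the last holds). Time passes only in rows, so rows that repeat a pose let the fingers close. It gives the time, the measured TCP pose, the force, the opening and the grip force at its end, in the units of the state.
- arm.read_state(): the state, without advancing time (a new reading comes with each control period).
- arm.camera(name): name is "scene" or "top" or "wrist"; returns a dict with "color" (400x640x3 uint8, red, green, blue), "depth" (400x640 float32, m along the optical axis (not along the pixel's ray), 0 where there is no reading), "fx", "fy", "cx", "cy" (pixels), "R" (3x3) and "t" (3): a world point X has camera coordinates R X + t. Camera axes: x right, y down, z forward; pixel columns grow to the right and rows downward; lengths in m; the calibration is good to about 2 mm. A picture is of the moment at which its call begins.
- arm.hand_in(): hands the job in; it is judged then, once.
The state is a dict: "time": time; "joints": joint angles; "joint_vel": joint speeds; "joint_torque": joint torques, N m; "tool_pos": TCP position; "tool_rot": TCP orientation; "wrist_force": force on the tool from outside, world axes, zero at the start; "moment": the same for the moment, N m; "width": opening from 0.0 (shut) to 1.0 (fully open); "grip_force": force on a finger pad.
Only numpy, scipy, OpenCV 4.12 (cv2) and the standard library are available. Lean on these libraries where they do the work, as an engineer would, in place of code of your own. Each camera call takes 0.05 s, during which the arm holds its last target. There are 200 camera calls.

### The job

The sample pail is due for its hanging weight. With the pail still standing on the bench, swing its bail from lying flat up to upright, then hang the pail by the bail on the weighing stand's fork: wire across both prongs behind their upturned tips, red grip in the gap between them. Leave it hanging free, still and level, never tip it much on the way (the sample inside has settled), and do not disturb the beaker, the timer or the vial with the blue cap.

Things in the scene. Friction and masses are not known exactly. Their poses are not given: they have to be found in the camera images.
- pail: Loose closed steel pail, blue band, flat lid, about 0.45 kg; 91 mm high, radius 48 mm at the foot, 58 mm at the lid's rim. Origin: centre of its underside, z up. Its bail is hinged on two ears on the pail's y axis, 74 mm above the origin, and lies out to the pail's -x side, which at the start points to the robot's left (+y) or up to 0.45 rad from there back towards the robot.
- bail (a joint): Angle of the bail about the ear axis (pail's y): 0 lying level out to the pail's -x side, 1.571 upright above the lid, 3.14 level on the +x side. Starts at 0 to 0.25. The ears are slightly stiff: the bail (30 g) stays where it is left; about 0.6 N upwards at the grip turns it.
- bail_grip (a point): Centre of the bail's red grip, 82 mm from the ear axis: a cylinder 12 mm thick, 40 mm long, along the pail's y. Either side of it bare straight wire, 5 mm thick, runs to 50 mm from the centre, then bends to the ears. Bail upright: 156 mm above the pail's underside, 65 mm above its lid. Bail level: 24 mm outside the lid's rim, free underneath.
- stand: Fixed weighing stand: grey base plate 230 x 150 x 14 mm (70 mm before to 160 mm behind the origin), column 128 mm behind it, load cell bar on top (top 240 mm high, its end 60 mm behind the seat), white indicator at the -y side. Origin: on the bench right below the fork's seat. x from the prongs to the column, yawed 0.5 to 0.95 rad to the left; z up; prongs point to -x.
- fork_seat (a point): Where the middle of the hung bail's wire rests, midway between the prongs, 212 mm up; axes as the stand's. Prongs: level rods 8 mm thick, 32 mm either side (56 mm clear between), tops 2.5 mm below this point, running back 60 mm to a cross bar; tips turn up 8 to 25 mm before it, to 17 mm above it. Nothing above. The hung pail clears the base plate by 42 mm.
- beaker: Bystander: loose clear beaker, 53 mm wide, 71 mm high, origin under its centre.
- timer: Bystander: loose white timer lying flat, 66 x 66 x 18 mm, origin under its centre.
- blue_vial: Bystander: loose vial with a blue cap, 23 mm wide, 56 mm high, origin under its centre.

How it is judged (in metres and radians):
On the way:
1. the bail is upright (within 0.35 rad) while the pail still stands on the bench (value of joint bail between 1.22 and 1.92 rad and height (world z) of pail below 0.006 m), for 0.2 s.
At the end, for the whole second after the job is handed in: Pail hangs still (<40 mm/s), over 40 mm above the bench, level within 0.26 rad, its weight on the stand, bail across both prongs behind the tips: grip centre within 9 mm sideways and 4 mm in height of the seat, 13 mm before to 52 mm behind it, square within 0.2 rad (x of bail_grip in the frame of fork_seat between -0.013 and 0.052 m and y of bail_grip in the frame of fork_seat between -0.009 and 0.009 m and z of bail_grip in the frame of fork_seat between -0.004 and 0.0045 m and angle between the y axis of bail_grip and the y axis of fork_seat, either way round below 0.2 rad and angle between pail's own z axis and vertical below 0.26 rad and contact force between pail and stand above 2 N and height (world z) of pail above 0.04 m and linear speed of pail below 0.04 m/s); the robot touches nothing.
It fails at once if the pail is tipped by more than 0.6 rad (34 degrees) (angle between pail's own z axis and vertical above 0.6 rad).
It fails at once if the beaker is moved by more than 15 mm (distance of beaker from where it was at the start of the episode above 0.015 m).
It fails at once if the timer is moved by more than 15 mm (distance of timer from where it was at the start of the episode above 0.015 m).
It fails at once if the blue-capped vial is moved by more than 15 mm (distance of blue_vial from where it was at the start of the episode above 0.015 m).
It also fails if it takes over 58 s, if anything falls off the work surface, if the arm or the gripper's body presses on something with over 40 N, if the wrist force passes 120 N, or if a joint passes its speed limit or range.

## Working session

There is one attempt and no reset: what is moved stays moved. The work goes in short steps, Python scripts to look and compute and a tool call to move; the robot and the scene stay as the last step left them, time stands still between calls to the robot, and variables do not carry over. Pictures are saved under pics/ and viewed, at most 12 in all, crops included, and the job is handed in when it is done.

Besides the shell and the picture viewer there is one more tool, called after "Request:" as name([rows], argument=value, ...), one row to a line, values as JSON. drive_tool: Moves the arm, as the interface text tells. Its arguments: {"type":"object","properties":{"delta_pos":{"type":"array"},"turn":{"type":"array"},"gripper":{"type":"number"},"grip_force":{"type":"number"}},"required":["delta_pos","turn"]}

```bash
mkdir -p pics
cat > h.py <<'E'
import numpy as np, cv2
from station import arm
def snap(n,tag):
    c=arm.camera(n); np.savez(f'pics/{tag}.npz',**c); cv2.imwrite(f'pics/{tag}.png',c['color'][:,:,::-1]); return c
def load(tag): return dict(np.load(f'pics/{tag}.npz'))
def cloud(c):
    v,u=np.mgrid[0:400,0:640]; z=c['depth']
    P=np.stack([(u-c['cx'])/c['fx']*z,(v-c['cy'])/c['fy']*z,z],-1)
    return (P-c['t'])@c['R']
E
python3 - <<'E'
from h import *
a=snap('scene','s0');b=snap('top','t0')
for c in(a,b): print(c['fx'],(-c['R'].T@c['t']).round(3),c['R'][2].round(2))
s=arm.read_state();print(s['time'],s['tool_pos'],s['tool_rot'],s['wrist_force'])
E
```

```text
391.6219945095332 [ 0.219 -0.623  0.64 ] [ 0.38  0.73 -0.57]
361.1243193256123 [0.405 0.028 0.977] [ 0.18 -0.03 -0.98]
0.1 [0.26772886 0.56446575 0.23081457] [[-9.03556014e-01  4.28469882e-01 -3.00952536e-04]
 [ 4.28469975e-01  9.03555595e-01 -8.75692190e-04]
 [-1.03280381e-04 -9.20186070e-04 -9.99999571e-01]] [-0.53269539  0.28250262 -0.61669419]
```

View pics/s0.png

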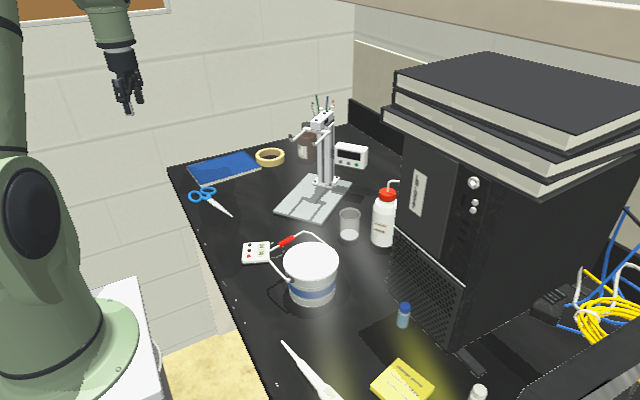

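View pics/t0.png

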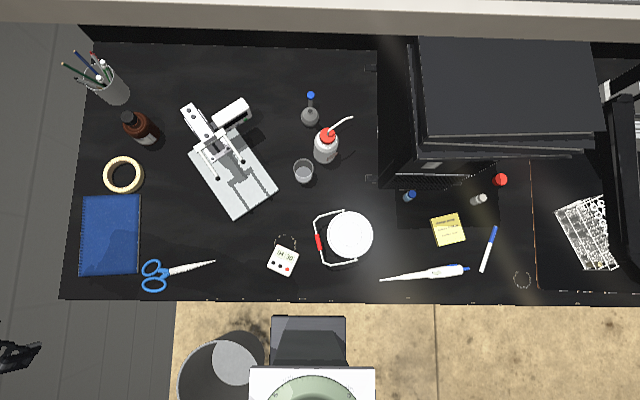

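The scene view shows the pail at about (310,270) with its red grip at (287,240), and the stand at (320,150). In the top view the lid is at (350,234), the grip at (319,243), the fork around (225,165), the timer at (283,261) and the beaker at (303,170).

Run:
```python
from h import *
b=load('t0');a=load('s0')
P=cloud(b);Q=cloud(a)
C=cv2.resize(b['color'][90:285,175:395,::-1],None,fx=3.6,fy=3.0,interpolation=cv2.INTER_CUBIC) if 0 else None
i1=cv2.resize(b['color'][90:225,175:285,::-1],(440,540),interpolation=cv2.INTER_CUBIC)
i2=cv2.resize(a['color'][85:225,265:375,::-1],(440,560),interpolation=cv2.INTER_CUBIC)[:540]
cv2.imwrite('pics/c1.png',np.hstack([i1,i2])[:, :800])
for n,c,X in(('top',b,P),('scene',a,Q)):
    k=c['color'].astype(int);r=(k[...,0]>150)&(k[...,1]<70)&(k[...,2]<70)&(c['depth']>0)
    m=r&(X[...,2]>.05)&(X[...,2]<.12)&(abs(X[...,1])<.3)
    if n=='top': m&=(np.indices(m.shape)[1]<330)
    else: m&=(np.indices(m.shape)[1]<310)
    p=X[m];print(n,'red',m.sum(),p.mean(0),p.min(0),p.max(0))
    v,u=np.nonzero(m);pts=p-p.mean(0);print(np.linalg.svd(pts)[2][0])
m=(P[...,2]>.083)&(P[...,2]<.1)&(np.abs(np.indices(P.shape[:2])[1]-350)<40)&(np.abs(np.indices(P.shape[:2])[0]-234)<40)
p=P[m];print('lid',m.sum(),p.mean(0));
(cx,cy),r=cv2.minEnclosingCircle(p[:,:2].astype(np.float32));print(cx,cy,r)
# stand high points
m=(P[...,2]>.18)&(P[...,2]<.26)&(np.indices(P.shape[:2])[1]>170)&(np.indices(P.shape[:2])[1]<285)&(np.indices(P.shape[:2])[0]>90)
p=P[m];print('stand',m.sum())
v,u=np.nonzero(m)
print(np.c_[u,v,(p*1000).round()][::max(1,len(p)//40)].astype(int).tolist())
for n,(u,v) in dict(beaker=(303,170),timer=(283,261),vial=(409,196),plate=(235,190),bottle=(326,145),tall=(330,150)).items(): print(n,P[v,u].round(3))
```

```text
top red 16 [ 0.46354884 -0.00609954  0.0940033 ] [ 0.44571945 -0.01382429  0.0912465 ] [0.48199277 0.0014235  0.09840884]
[-0.94777037 -0.31725807 -0.03284259]
scene red 63 [ 0.45953164 -0.01027702  0.09291767] [ 0.44174812 -0.01675978  0.0860199 ] [ 0.48092655 -0.00134174  0.09783654]
[-0.97545608 -0.21593153  0.04311615]
lid 1923 [ 0.48187355 -0.07622125  0.08990391]
0.47828203439712524 -0.06324900686740875 0.07904241979122162
stand 1163
[[191, 102, 750, 278, 238], [184, 107, 738, 293, 238], [180, 109, 733, 301, 238], [190, 110, 732, 279, 237], [200, 111, 744, 268, 206], [191, 113, 726, 277, 235], [201, 114, 737, 265, 207], [190, 116, 718, 278, 237], [199, 117, 717, 260, 236], [185, 119, 724, 299, 206], [192, 120, 709, 274, 237], [199, 121, 707, 258, 238], [207, 122, 719, 251, 203], [193, 124, 700, 271, 238], [200, 125, 698, 256, 237], [208, 126, 698, 240, 233], [198, 128, 692, 260, 235], [207, 129, 690, 240, 237], [218, 130, 698, 223, 211], [219, 131, 696, 221, 211], [218, 132, 694, 223, 211], [216, 133, 691, 227, 211], [215, 134, 689, 230, 210], [216, 135, 686, 227, 212], [218, 136, 684, 222, 212], [219, 137, 682, 220, 210], [226, 138, 680, 205, 211], [204, 140, 666, 246, 235], [213, 141, 672, 233, 211], [200, 143, 666, 260, 213], [209, 144, 666, 242, 208], [197, 146, 660, 267, 211], [232, 147, 660, 190, 211], [234, 149, 655, 186, 210], [202, 152, 646, 255, 212], [239, 155, 642, 174, 212], [203, 159, 632, 253, 208], [206, 162, 624, 244, 212], [212, 166, 616, 232, 208], [214, 173, 600, 226, 210], [219, 179, 583, 211, 226]]
beaker [0.667 0.035 0.004]
timer [0.416 0.082 0.018]
vial [ 0.59  -0.246  0.052]
plate [0.604 0.217 0.015]
bottle [ 0.699 -0.022  0.124]
tall [ 0.692 -0.033  0.108]
```

View pics/c1.png

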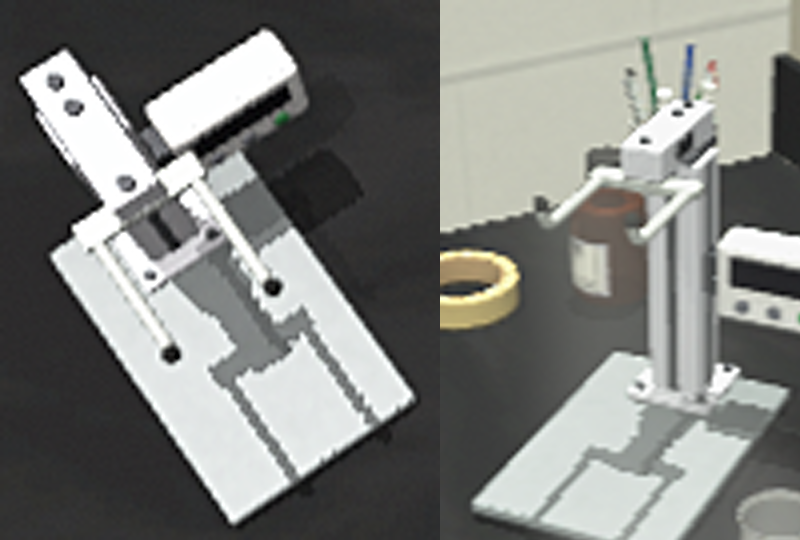

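The crop shows the black-capped prong tips at (171,354) and (273,287), the cross bar ends at about (95,235) and (185,170), and the plate corners at (50,257), (235,522) and (413,398).

```bash
cat >> h.py <<'E'
def ray(c,u,v,z):
    o=-c['R'].T@c['t']; d=c['R'].T@np.array([(u-c['cx'])/c['fx'],(v-c['cy'])/c['fy'],1]); return o+d*(z-o[2])/d[2]
E
python3 - <<'E'
from h import *
b=load('t0');a=load('s0');P=cloud(b);Q=cloud(a)
f=lambda x,y,z: ray(b,175+(x+.5)/4-.5,90+(y+.5)/4-.5,z)
L,F,R=f(50,257,.014),f(235,522,.014),f(413,398,.014)
print('plate',L,F,R, np.linalg.norm(R-F),np.linalg.norm(L-F))
ex=L-F;print('yaw long',np.arctan2(ex[1],ex[0]));ey=F-R;print('yaw short',np.arctan2(-ey[0],ey[1]))
yaw=np.arctan2(-ey[0],ey[1])
T1,T2=f(171,354,.229),f(273,287,.229);print('tips',T1,T2,np.linalg.norm(T1-T2)); e=T1-T2;print('yaw tips',np.arctan2(-e[0],e[1]))
# prongs cloud
v,u=np.indices(P.shape[:2])
def prong(x0,x1,y0,y1):
    m=(u>x0)&(u<x1)&(v>y0)&(v<y1)&(P[...,2]>.2)&(P[...,2]<.217);p=P[m];return p
for y in(.6,.65,.7,.75):pass
p=P[(u>190)&(u<250)&(v>125)&(v<180)&(P[...,2]>.2)&(P[...,2]<.217)]
from scipy.optimize import least_squares
# fit prong lines + tips: seat s, yaw
for yaw in np.arange(.55,.75,.03):
    c,s=np.cos(yaw),np.sin(yaw);y=-s*p[:,0]+c*p[:,1];h=np.histogram(y,bins=np.arange(.0,.0,1) if 0 else 200)[0];print(round(yaw,2),np.sort(h)[-16:].sum(),end=';')
for n,c,X in(('top',b,P),('scene',a,Q)):
    k=c['color'].astype(int);r=(k[...,0]>110)&(k[...,1]<.55*k[...,0])&(k[...,2]<.55*k[...,0])
    vv,uu=np.indices(r.shape)
    r&=(uu>305)&(uu<330)&(vv>225)&(vv<260) if n=='top' else (uu>270)&(uu<305)&(vv>230)&(vv<252)
    w,q=np.nonzero(r);print(n,len(q),q.mean(),w.mean(),q.min(),q.max(),w.min(),w.max())
    o=-c['R'].T@c['t'];print(ray(c,q.mean(),w.mean(),.09))
m=(u>320)&(u<380)&(v>200)&(v<270)&(P[...,2]>.086)&(P[...,2]<.095)
mm=cv2.morphologyEx(m.astype(np.uint8),cv2.MORPH_OPEN,np.ones((9,9)))
q=P[mm>0];print('lid',q.mean(0),len(q),cv2.minEnclosingCircle(q[:,:2].astype(np.float32)))
cv2.imwrite('pics/c2.png',np.hstack([cv2.resize(b['color'][200:275,305:385,::-1],(400,375),interpolation=cv2.INTER_CUBIC),cv2.resize(a['color'][225:310,260:345,::-1],(375,375),interpolation=cv2.INTER_CUBIC)]))
E
```

```text
plate [0.70225275 0.3533609  0.014     ] [0.52181553 0.21712659 0.014     ] [0.60879553 0.10165854 0.014     ] 0.1445627539827092 0.22609152896774518
yaw long 0.6467083092108148
yaw short 0.6455982477682646
tips [0.58433411 0.21341795 0.229     ] [0.62225707 0.16174676 0.229     ] 0.06409417090108412
yaw tips 0.6331357525822425
0.55 118;0.58 122;0.61 146;0.64 126;0.67 123;0.7 120;0.73 119;top 74 317.9054054054054 242.01351351351352 315 321 234 250
[ 0.46269524 -0.00619899  0.09      ]
scene 100 285.6 240.66 277 294 235 247
[ 0.46329533 -0.00560101  0.09      ]
lid [ 0.49473537 -0.0784599   0.08965682] 1058 ((0.4877357482910156, -0.08092191070318222), 0.05413173884153366)
```

View pics/c2.png

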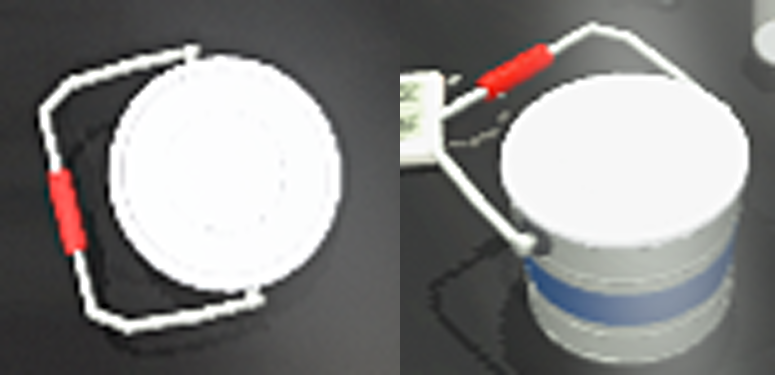

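The crop shows the lid circle centred at about (225,173). The wire's straight part runs from (42,105) to (92,310), with the red grip centred at (67,211).

Run:
```python
from h import *
b=load('t0')
f=lambda x,y,z: ray(b,305+(x+.5)/5-.5,200+(y+.5)/5-.5,z)
lid=f(225,173,.090);A=f(44,110,.09);B=f(91,305,.09);g=f(67,211,.09)
print('lid',lid,'ends',A,B,np.linalg.norm(A-B),'mid',(A+B)/2,'grip',g)
e=A-B;print('wire ang',np.degrees(np.arctan2(e[1],e[0])));d=g-lid;print('arm ang',np.degrees(np.arctan2(d[1],d[0])),np.linalg.norm(d))
```

```text
lid [ 0.48318238 -0.08403236  0.09      ] ends [0.51269101 0.00561743 0.09      ] [ 0.41804027 -0.0186838   0.09      ] 0.09772058841603343 mid [ 0.46536564 -0.00653318  0.09      ] grip [ 0.4632191  -0.00642353  0.09      ]
wire ang 14.399461956132694
arm ang 104.42542514817877 0.08013528280259709
```

Request:
drive_tool([
  [20,-55,0],
  [42,-110,0],
  [64,-165,0],
  [86,-220,0],
  [108,-275,0],
  [130,-330,0],
  [152,-385,0],
  [174,-440,0],
], turn=[5,10,15,20,25,30,35,40], gripper=22, grip_force=20)

```text
time: 1.1
tool_pos: [0.4422, 0.1228, 0.2313]
tool_rot: [[-0.967, -0.255, 0.0], [-0.255, 0.967, 0.0], [-0.0, 0.0, -1.0]]
wrist_force: [0.7, 0.2, 0.0]
width: 0.217
grip_force: 0.0
```

Request:
drive_tool([
  [25,-55,-10],
  [50,-100,-25],
  [57,-119,-50],
  [57,-119,-65],
  [57,-119,-65],
  [57,-119,-65],
], turn=[0,0,0,0,0,0])

```text
time: 1.85
tool_pos: [0.4989, 0.0067, 0.1669]
tool_rot: [[-0.967, -0.254, 0.001], [-0.254, 0.967, 0.0], [-0.001, 0.0, -1.0]]
wrist_force: [-0.9, 0.1, 0.2]
width: 0.219
grip_force: 0.0
```

Run:
```python
from h import *
a=snap('wrist','w1');b=snap('scene','s1')
i=np.hstack([cv2.resize(a['color'],(480,300)),cv2.resize(b['color'][190:320,240:370],(300,300),interpolation=cv2.INTER_CUBIC)])
cv2.imwrite('pics/v1.png',i[:,:,::-1])
```

```text
(no output)
```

View pics/v1.png

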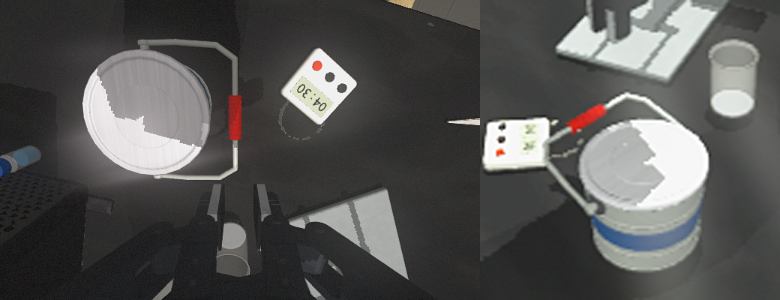

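The wrist view shows the fingers at x≈218–262, straddling the bare wire at (236,160) just beyond the red grip. They are aligned, so I lower and close.

Request:
drive_tool([
  [0,-1,-40],
  [0,-1,-70],
  [0,-1,-85],
  [0,-1,-91],
  [0,-1,-91],
  [0,-1,-91],
], turn=[0,0,0,0,0,0])

```text
time: 2.7
tool_pos: [0.4993, 0.0048, 0.0761]
tool_rot: [[-0.968, -0.252, 0.001], [-0.252, 0.968, 0.0], [-0.001, -0.0, -1.0]]
wrist_force: [-0.4, -0.5, 0.2]
width: 0.217
grip_force: 0.0
```

Request:
drive_tool([
  [0,0,0],
  [0,0,0],
  [0,0,0],
  [0,0,0],
  [0,0,0],
  [0,0,0],
], turn=[0,0,0,0,0,0], gripper=0)

```text
time: 3.45
tool_pos: [0.4989, 0.0048, 0.0753]
tool_rot: [[-0.968, -0.253, 0.0], [-0.253, 0.968, 0.0], [-0.0, 0.0, -1.0]]
wrist_force: [1.6, 0.6, -0.7]
width: 0.044
grip_force: 20.0
```

Request:
drive_tool([
  [0,-2,8],
  [1,-5,16],
  [2,-8,24],
  [3,-12.5,31],
  [4.5,-17,37],
  [6,-22.5,43],
  [6,-22.5,43],
], turn=[0,0,0,0,0,0,0])

```text
time: 4.32
tool_pos: [0.5052, -0.0181, 0.1187]
tool_rot: [[-0.968, -0.252, 0.001], [-0.252, 0.968, 0.0], [-0.001, -0.0, -1.0]]
wrist_force: [1.1, 2.9, -0.1]
width: 0.045
grip_force: 19.6
```

Run:
```python
from h import *
b=snap('scene','s2');c=snap('top','t2')
i=np.hstack([cv2.resize(b['color'][160:320,230:390],(400,400)),cv2.resize(c['color'][170:290,270:390],(400,400),interpolation=cv2.INTER_CUBIC)])
cv2.imwrite('pics/v2.png',i[:,:,::-1])
```

```text
(no output)
```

View pics/v2.png

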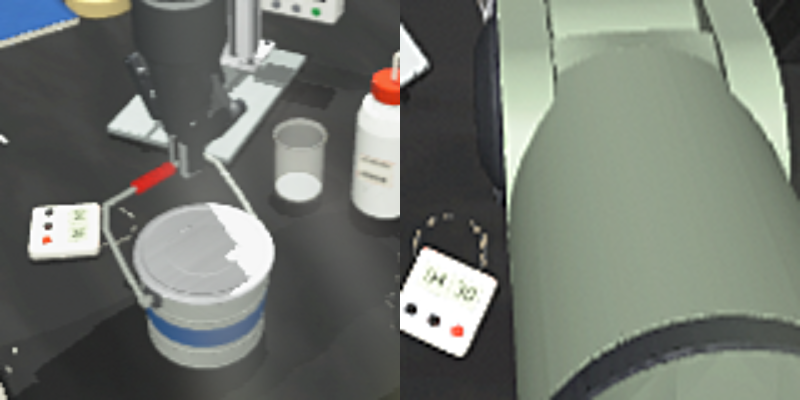

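The bail is half up, with the grip at (155,178) in the scene crop, and the pail is standing level. I continue the arc to upright.

Request:
drive_tool([
  [1.5,-6,6],
  [3,-12.5,10.5],
  [5,-19.5,15],
  [6.5,-26.5,18],
  [8.5,-34,20.5],
  [10.5,-42,22.5],
  [12.5,-49,23.5],
  [14,-55.5,23.5],
], turn=[0,0,0,0,0,0,0,0])

```text
time: 5.42
tool_pos: [0.5198, -0.0741, 0.1425]
tool_rot: [[-0.968, -0.252, 0.002], [-0.252, 0.968, -0.0], [-0.002, -0.001, -1.0]]
wrist_force: [4.3, 2.2, 8.0]
width: 0.042
grip_force: 20.7
```

Request:
drive_tool([
  [0,0,0],
  [0,0,0],
  [0,0,0],
], turn=[0,0,0])

```text
time: 5.8
tool_pos: [0.5199, -0.074, 0.1425]
tool_rot: [[-0.968, -0.252, 0.002], [-0.252, 0.968, -0.0], [-0.002, -0.001, -1.0]]
wrist_force: [4.4, 1.4, 7.3]
width: 0.047
grip_force: 20.7
```

Run:
```python
from h import *
b=snap('scene','s3');a=snap('wrist','w3')
k=b['color'].astype(int);r=(k[...,0]>110)&(k[...,1]<.55*k[...,0])&(k[...,2]<.55*k[...,0])
vv,uu=np.indices(r.shape);r&=(uu>260)&(uu<345)&(vv>200)&(vv<270);w,q=np.nonzero(r);print(len(q),q.min(),q.max(),w.min(),w.max(),ray(b,(q.min()+q.max())/2,(w.min()+w.max())/2,.156))
i=np.hstack([cv2.resize(b['color'][160:320,230:390],(400,400)),cv2.resize(a['color'],(400,250))[:,:].repeat(1,0) if 0 else np.vstack([cv2.resize(a['color'],(400,250)),np.zeros((150,400,3),np.uint8)])])
cv2.imwrite('pics/v3.png',i[:,:,::-1])
```

```text
94 300 318 228 240 [ 0.48246851 -0.08415468  0.156     ]
```

View pics/v3.png

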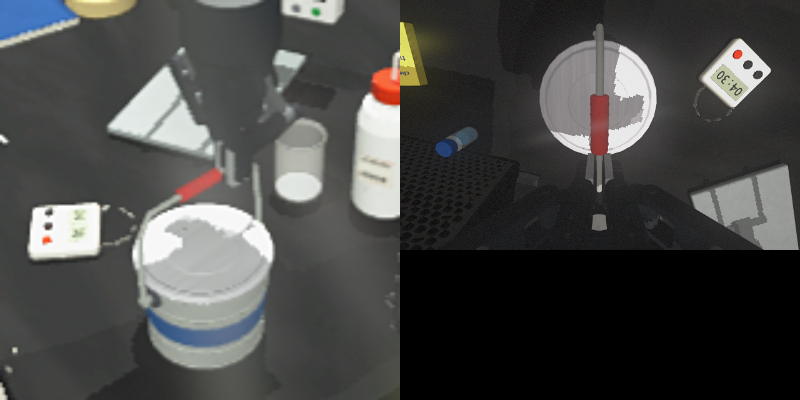

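The bail is upright over the lid's centre: in the wrist view the grip at (600,125) lies on the lid's diameter. I re-grasp on the red grip.

Request:
drive_tool([
  [0,0,2],
  [0,0,2],
  [0,0,2],
  [0,0,10],
  [0,0,40],
  [-18,-5,40],
  [-36.5,-9.5,40],
  [-36.5,-9.5,40],
], turn=[0,0,0,0,0,0,0,0], gripper=32)

```text
time: 6.9
tool_pos: [0.4816, -0.0832, 0.1824]
tool_rot: [[-0.968, -0.252, 0.0], [-0.252, 0.968, -0.0], [-0.0, -0.0, -1.0]]
wrist_force: [1.0, -0.6, 0.2]
width: 0.319
grip_force: 0.0
```

Request:
drive_tool([
  [0,0,-15],
  [0,0,-35],
  [0,0,-42],
  [0,0,-42],
  [0,0,-42],
], turn=[0,0,0,0,0])

```text
time: 7.52
tool_pos: [0.4827, -0.0828, 0.1401]
tool_rot: [[-0.968, -0.253, 0.001], [-0.253, 0.968, -0.0], [-0.001, -0.0, -1.0]]
wrist_force: [0.0, 0.4, 0.0]
width: 0.322
grip_force: 0.0
```

Run:
```python
from h import *
a=snap('wrist','w4');b=snap('scene','s4')
i=np.hstack([cv2.resize(b['color'][160:320,230:390],(300,300)),cv2.resize(a['color'],(480,300))])
cv2.imwrite('pics/v4.png',i[:,:,::-1])
```

```text
(no output)
```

View pics/v4.png

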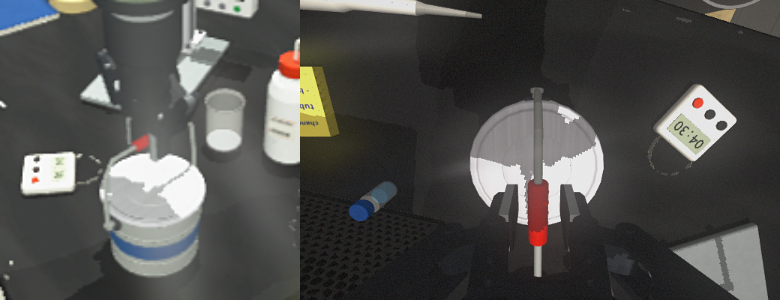

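The fingers straddle the middle of the red grip at (538,213). I close and lift.

Request:
drive_tool([
  [0,0,0],
  [0,0,0],
  [0,0,0],
  [0,0,0],
  [0,0,0],
  [0,0,0],
], turn=[0,0,0,0,0,0], gripper=0, grip_force=60)

```text
time: 8.38
tool_pos: [0.4826, -0.0828, 0.1403]
tool_rot: [[-0.968, -0.252, 0.001], [-0.252, 0.968, -0.0], [-0.001, -0.0, -1.0]]
wrist_force: [-1.5, 0.3, 5.9]
width: 0.113
grip_force: 58.5
```

Request:
drive_tool([
  [0,0,4],
  [0,0,12],
  [0,0,25],
  [0,0,40],
  [0,0,55],
  [0,0,70],
  [0,0,82],
  [0,0,85],
], turn=[0,0,0,0,0,0,0,0])

```text
time: 9.38
tool_pos: [0.4826, -0.0828, 0.2256]
tool_rot: [[-0.968, -0.253, 0.001], [-0.253, 0.968, -0.0], [-0.001, -0.0, -1.0]]
wrist_force: [-0.1, 0.3, -4.8]
width: 0.118
grip_force: 58.5
```

Request:
drive_tool([
  [1,5,2],
  [3,17,4],
  [5,32,6],
  [8,48,8],
  [11,66,8],
  [14,84,8],
  [16,97,8],
  [17,102,8],
], turn=[-2,-6,-11,-16,-22,-28,-33,-36])

```text
time: 10.38
tool_pos: [0.4991, 0.0201, 0.2324]
tool_rot: [[-0.931, 0.366, -0.001], [0.366, 0.931, -0.0], [0.001, -0.0, -1.0]]
wrist_force: [-0.1, -0.7, -3.9]
width: 0.111
grip_force: 58.5
```

Request:
drive_tool([
  [1,5,0],
  [3,17,0],
  [5,32,0],
  [8,48,0],
  [11,66,0],
  [14,84,0],
  [15.5,97,0],
  [16,103,0],
], turn=[-3,-7,-12,-17,-22,-27,-30,-32])

```text
time: 11.38
tool_pos: [0.5151, 0.1231, 0.2323]
tool_rot: [[-0.596, 0.803, -0.001], [0.803, 0.596, -0.0], [0.0, -0.001, -1.0]]
wrist_force: [-0.4, 0.5, -4.9]
width: 0.115
grip_force: 58.5
```

Run:
```python
from h import *
b=snap('scene','s5');a=snap('wrist','w5')
i=np.hstack([cv2.resize(b['color'][90:290,220:420],(400,400),interpolation=cv2.INTER_CUBIC),np.vstack([cv2.resize(a['color'],(400,250)),np.zeros((150,400,3),np.uint8)])])
cv2.imwrite('pics/v5.png',i[:,:,::-1])
k=b['color'].astype(int);r=(k[...,0]>110)&(k[...,1]<.5*k[...,0])&(k[...,2]<.5*k[...,0])
vv,uu=np.indices(r.shape);r&=(uu>230)&(uu<340)&(vv>100)&(vv<230);w,q=np.nonzero(r);print(len(q),q.min(),q.max(),w.min(),w.max(),ray(b,(q.min()+q.max())/2,(w.min()+w.max())/2,.249))
s=arm.read_state();print(s['tool_pos'],s['wrist_force'],np.degrees(np.arctan2(s['tool_rot'][1][1],s['tool_rot'][0][1])))
```

```text
29 271 286 145 151 [0.51346173 0.11668659 0.249     ]
[0.51504639 0.12294017 0.23230242] [ 0.34213756  0.78994322 -4.62039216] 36.667079983704205
```

View pics/v5.png

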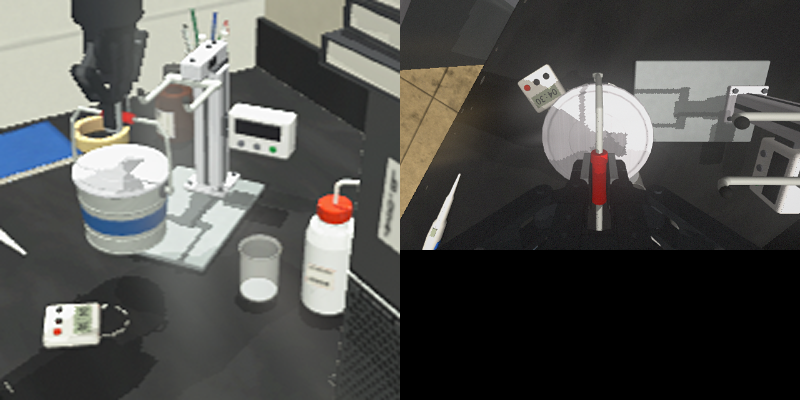

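The scene crop shows the pail hanging level in front of the fork. In the wrist view the prong tips are at (742,122) and (726,186) and the grip at (599,178). I check the alignment from the wrist camera.

Run:
```python
from h import *
a=load('w5')
k=a['color'].astype(int)
for (u0,v0) in((547,195),(522,298)):
    s=k[v0-18:v0+18,u0-18:u0+18].sum(2);w,q=np.nonzero(s<110);print(u0-18+q.mean(),v0-18+w.mean(),len(q))
T1=ray(a,547,195,.229);T2=ray(a,522,298,.229)
P=cloud(a)
print(T1,T2,np.linalg.norm(T1-T2));e=T1-T2;print(np.degrees(np.arctan2(e[1],e[0]))-90)
r=(k[...,0]>80)&(k[...,1]<.5*k[...,0])&(k[...,2]<.5*k[...,0]);vv,uu=np.indices(r.shape);r&=(abs(uu-320)<40)&(vv>220)&(vv<350)
w,q=np.nonzero(r);print(q.min(),q.max(),w.min(),w.max())
g=ray(a,(q.min()+q.max())/2,(w.min()+w.max())/2,.249);print('grip',g,'ends',ray(a,q.mean(),w.min(),.252),ray(a,q.mean(),w.max(),.252))
# wire ends beyond
M=(T1+T2)/2;u=np.array([.8,.6]);n=np.array([-.6,.8])
for G in(g[:2],np.array([.515,.123])): d=M[:2]-G;print('ahead',d@u,'left',d@n)
m=(P[...,2]>.19)&(P[...,2]<.217)&(uu>530)&(vv<330);p=P[m];print('prong top pct',np.percentile(p[:,2],[50,80,95]) if len(p) else 0)
```

```text
nan nan 0
517.007874015748 304.76377952755905 127
[0.58164259 0.21389197 0.229     ] [0.61473163 0.16797359 0.229     ] 0.05659843329036277
35.77672270770077
305 332 240 327
grip [0.51627676 0.12204036 0.249     ] ends [0.50274957 0.14028638 0.252     ] [0.52870009 0.10521702 0.252     ]
ahead 0.10686373084041804 left 0.005967723442924929
ahead 0.10730935432784644 left 0.004433958944735529
prong top pct [0.20894947 0.20984373 0.21066502]<stdin>:5: RuntimeWarning: Mean of empty slice.
  ret = ret.dtype.type(ret / rcount)
```

Run:
```python
from h import *
u=np.array([np.cos(.643),np.sin(.643)]);n=np.array([-u[1],u[0]]);O=np.array([.620,.200])
for t in('w5','s5','t0'):
    c=load(t);P=cloud(c)[c['depth']>0].reshape(-1,3)
    x=(P[:,:2]-O)@u;y=(P[:,:2]-O)@n
    m=(P[:,2]>.2)&(P[:,2]<.215)&(x>-.005)&(x<.045)&(abs(y)<.05)
    for s in(-1,1):
        k=m&(s*y>.01);
        if k.sum()>5: print(t,'prong',s,k.sum(),'y med',np.median(y[k]).round(4),'range',np.percentile(y[k],[5,95]).round(4),'slope',np.polyfit(x[k],y[k],1)[0].round(3),'ztop',np.percentile(P[k,2],95).round(4))
    m=(P[:,2]>.217)&(P[:,2]<.232)&(x>-.04)&(x<.0)&(abs(y)<.05)
    for s in(-1,1):
        k=m&(s*y>.01)
        if k.sum()>2: print(t,'tip',s,k.sum(),np.median(x[k]).round(4),np.median(y[k]).round(4),P[k,2].max().round(4))
```

```text
w5 prong -1 1176 y med -0.0304 range [-0.0345 -0.0284] slope -0.002 ztop 0.2103
w5 prong 1 1261 y med 0.0327 range [0.0285 0.0354] slope -0.011 ztop 0.2104
w5 tip -1 398 -0.0207 -0.03 0.2293
w5 tip 1 475 -0.0208 0.033 0.23
s5 prong -1 37 y med -0.0332 range [-0.0348 -0.0288] slope 0.018 ztop 0.2107
s5 prong 1 37 y med 0.0313 range [0.0292 0.0346] slope 0.007 ztop 0.2105
s5 tip -1 18 -0.0225 -0.0318 0.2281
s5 tip 1 17 -0.0214 0.0319 0.2293
t0 prong -1 80 y med -0.0321 range [-0.0359 -0.0287] slope -0.007 ztop 0.2122
t0 prong 1 83 y med 0.0315 range [0.028  0.0351] slope -0.008 ztop 0.2117
t0 tip -1 18 -0.0201 -0.0321 0.2298
t0 tip 1 19 -0.0185 0.0321 0.2305
```

Request:
drive_tool([
  [3,2,0],
  [10,7.5,0],
  [19,14,0],
  [28,20.5,0],
  [37,27,0],
  [46,34,0],
  [53,39,0],
  [56,41,0],
], turn=[0,0,0,0,0,0,0,0])

```text
time: 12.48
tool_pos: [0.5716, 0.1635, 0.2326]
tool_rot: [[-0.597, 0.802, -0.0], [0.802, 0.597, -0.0], [0.0, -0.0, -1.0]]
wrist_force: [0.0, 0.0, -4.5]
width: 0.114
grip_force: 58.5
```

Request:
drive_tool([
  [3,2,0],
  [10,7.5,0],
  [19,14,0],
  [28,20.5,0],
  [37,27,0],
  [47,34.5,0],
  [54,39.5,0],
  [57,41.5,0],
], turn=[0,0,0,0,0,0,0,0])

```text
time: 13.48
tool_pos: [0.6287, 0.205, 0.2326]
tool_rot: [[-0.597, 0.802, -0.0], [0.802, 0.597, -0.0], [-0.0, -0.0, -1.0]]
wrist_force: [0.3, -0.2, -4.2]
width: 0.111
grip_force: 58.5
```

Run:
```python
from h import *
b=snap('scene','s6');a=snap('wrist','w6')
i=np.hstack([cv2.resize(b['color'][90:240,240:390],(400,400),interpolation=cv2.INTER_CUBIC),np.vstack([cv2.resize(a['color'],(400,250)),np.zeros((150,400,3),np.uint8)])])
cv2.imwrite('pics/v6.png',i[:,:,::-1])
```

```text
(no output)
```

View pics/v6.png

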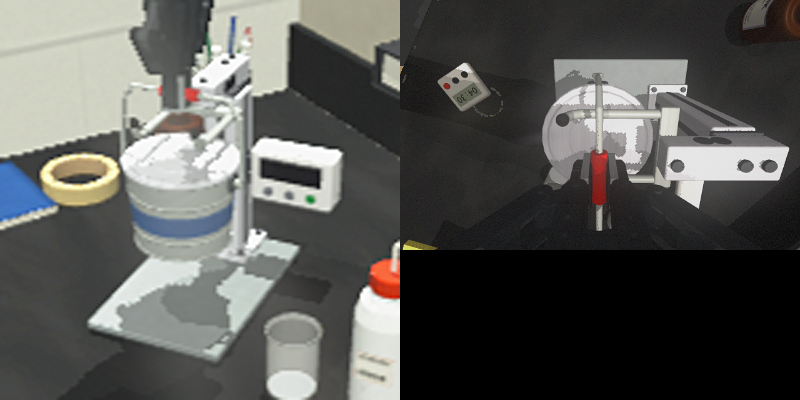

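The bail wire lies across the prongs behind the left tip (562,120), and the grip is at (599,178) between them. I lower slowly.

Request:
drive_tool([
  [0,0,-3],
  [0,0,-9],
  [0,0,-16],
  [0,0,-22],
  [0,0,-27],
  [0,0,-30],
  [0,0,-32],
  [0,0,-32],
], turn=[0,0,0,0,0,0,0,0])

```text
time: 14.58
tool_pos: [0.6283, 0.2047, 0.2008]
tool_rot: [[-0.597, 0.803, -0.0], [0.803, 0.597, 0.0], [0.0, -0.0, -1.0]]
wrist_force: [-0.4, -0.5, -4.5]
width: 0.115
grip_force: 58.5
```

Request:
drive_tool([
  [0,0,-0.5],
  [0,0,-1],
  [0,0,-1.5],
  [0,0,-2],
  [0,0,-2.5],
  [0,0,-3],
  [0,0,-3],
], turn=[0,0,0,0,0,0,0])

```text
time: 15.45
tool_pos: [0.6283, 0.2047, 0.1978]
tool_rot: [[-0.597, 0.803, -0.0], [0.803, 0.597, -0.0], [0.0, -0.0, -1.0]]
wrist_force: [-0.4, -0.5, -5.1]
width: 0.114
grip_force: 58.5
```

Request:
drive_tool([
  [0,0,-0.5],
  [0,0,-1],
  [0,0,-1.5],
  [0,0,-1.5],
], turn=[0,0,0,0])

```text
time: 15.95
tool_pos: [0.6284, 0.2047, 0.1963]
tool_rot: [[-0.597, 0.803, 0.0], [0.803, 0.597, 0.0], [-0.0, 0.0, -1.0]]
wrist_force: [-0.8, -0.9, -4.5]
width: 0.119
grip_force: 58.6
```

Request:
drive_tool([
  [0,0,-0.5],
  [0,0,-1],
  [0,0,-1.5],
  [0,0,-1.5],
], turn=[0,0,0,0])

```text
time: 16.45
tool_pos: [0.6285, 0.2047, 0.1957]
tool_rot: [[-0.597, 0.803, 0.001], [0.803, 0.597, 0.0], [-0.0, 0.001, -1.0]]
wrist_force: [-4.6, -1.2, 9.0]
width: 0.12
grip_force: 60.1
```

Request:
drive_tool([
  [0,0,0.6],
  [0,0,0.8],
  [0,0,0.8],
], turn=[0,0,0])

```text
time: 16.82
tool_pos: [0.6284, 0.2047, 0.1958]
tool_rot: [[-0.597, 0.803, 0.0], [0.803, 0.597, 0.0], [-0.0, 0.0, -1.0]]
wrist_force: [-3.0, -0.3, 5.5]
width: 0.113
grip_force: 59.4
```

Request:
drive_tool([
  [0,0,0],
  [0,0,0],
  [0,0,0],
  [0,0,0],
  [0,0,0],
  [0,0,0],
], turn=[0,0,0,0,0,0], gripper=32)

```text
time: 17.58
tool_pos: [0.6283, 0.2047, 0.1956]
tool_rot: [[-0.597, 0.803, -0.0], [0.803, 0.597, -0.0], [-0.0, -0.0, -1.0]]
wrist_force: [-0.2, 0.3, -0.3]
width: 0.321
grip_force: 0.0
```

Request:
drive_tool([
  [0,0,3],
  [0,0,10],
  [0,0,25],
  [0,0,45],
  [0,0,70],
  [0,0,100],
  [0,0,130],
  [0,0,130],
], turn=[0,0,0,0,0,0,0,0])

```text
time: 18.58
tool_pos: [0.6292, 0.2048, 0.329]
tool_rot: [[-0.596, 0.803, 0.004], [0.803, 0.596, 0.002], [-0.001, 0.004, -1.0]]
wrist_force: [-0.6, 0.6, -0.4]
width: 0.319
grip_force: 0.0
```

Run:
```python
from h import *
b=snap('scene','s7');a=snap('wrist','w7')
i=np.hstack([cv2.resize(b['color'][90:240,240:390],(400,400),interpolation=cv2.INTER_CUBIC),np.vstack([cv2.resize(a['color'],(400,250)),np.zeros((150,400,3),np.uint8)])])
cv2.imwrite('pics/v7.png',i[:,:,::-1])
u=np.array([np.cos(.643),np.sin(.643)]);n=np.array([-u[1],u[0]]);O=np.array([.620,.200])
for c in(a,b):
    P=cloud(c);k=c['color'].astype(int);r=(k[...,0]>90)&(k[...,1]<.5*k[...,0])&(k[...,2]<.5*k[...,0])&(c['depth']>0)&(np.linalg.norm(P[...,:2]-O,axis=-1)<.06)&(P[...,2]>.19)
    p=P[r];d=p[:,:2]-O;print(len(p),'x',(d@u).mean(),'y',(d@n).min(),(d@n).max(),'z',p[:,2].max(),'slope',np.polyfit(d@n,d@u,1)[0])
    m=(np.linalg.norm(P[...,:2]-O-.01*u,axis=-1)<.05)&(P[...,2]>.12)&(P[...,2]<.17);q=P[m]
    if len(q)>30: A=np.linalg.lstsq(np.c_[q[:,:2]-O,np.ones(len(q))],q[:,2],rcond=None)[0];print('lid plane',A,len(q))
```

```text
383 x 0.009060462520338665 y -0.023191383211018598 0.01649200527803116 z 0.382547433324239 slope 0.030723681753153022
lid plane [0.01559383 0.01458265 0.14448429] 5470
42 x 0.004157174561078073 y -0.028635044189649628 0.014550544864371847 z 0.22882126662816815 slope 0.12363396113020192
lid plane [0.01786186 0.01594877 0.14454053] 560
```

View pics/v7.png

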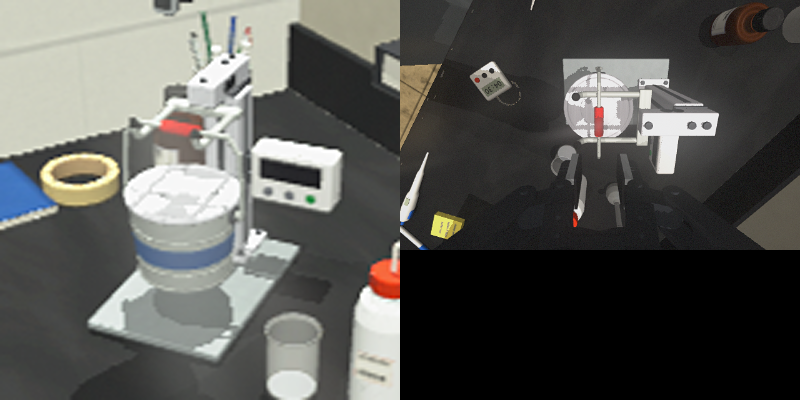

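The pail hangs level, its wire on both prongs behind the tips and the red grip at (599,122) between them, slightly to one side. I measure that offset against the prongs in the same image.

Run:
```python
from h import *
u=np.array([np.cos(.643),np.sin(.643)]);n=np.array([-u[1],u[0]]);O=np.array([.620,.200])
for nm in('wrist','top','scene'):
    c=snap(nm,nm+'8');P=cloud(c);d=P[...,:2]-O;x=d@u;y=d@n;z=P[...,2];k=c['color'].astype(int)
    r=(k[...,0]>90)&(k[...,1]<.5*k[...,0])&(k[...,2]<.5*k[...,0])&(abs(x)<.05)&(abs(y)<.04)&(z>.2)&(z<.225)
    if r.sum()<5: print(nm,'none');continue
    print(nm,r.sum(),'grip x',np.median(x[r]),'y',np.percentile(y[r],[1,99]),'mid',np.percentile(y[r],[1,99]).mean(),'z',np.percentile(z[r],95))
    for s in(-1,1):
        m=(z>.2)&(z<.215)&(x>.02)&(x<.045)&(s*y>.022)&(s*y<.045);
        if m.sum()>5: print('  prong',s,m.sum(),np.percentile(y[m],[2,98]),np.percentile(y[m],[2,98]).mean())
```

```text
wrist 396 grip x 0.009123175921462147 y [-0.02256251  0.01592081] mid -0.0033208493175961775 z 0.21843346475304654
  prong -1 267 [-0.03519481 -0.02841056] -0.031802680874793106
  prong 1 310 [0.02768762 0.03509317] 0.0313903922326466
top 79 grip x 0.007353671548341164 y [-0.02128578  0.01535496] mid -0.0029654105172793295 z 0.21959679047687886
  prong -1 39 [-0.03599256 -0.0286659 ] -0.032329230581373804
scene 41 grip x 0.0053012122162954855 y [-0.02106855  0.01422444] mid -0.0034220539170882486 z 0.21796078408043562
  prong -1 16 [-0.03423845 -0.02849885] -0.03136865229068351
  prong 1 16 [0.02929419 0.03555937] 0.032426778123933825
```

Request:
drive_tool([
  [0,0,0],
  [0,0,0],
  [0,0,0],
  [0,0,0],
  [0,0,0],
  [0,0,0],
  [0,0,0],
  [0,0,0],
], turn=[0,0,0,0,0,0,0,0])

```text
time: 19.82
tool_pos: [0.6283, 0.2047, 0.3256]
tool_rot: [[-0.597, 0.803, 0.0], [0.803, 0.597, 0.0], [0.0, 0.0, -1.0]]
wrist_force: [0.9, -0.1, -0.4]
width: 0.323
grip_force: 0.0
```

```bash
python3 -c "
from station import arm
print(arm.hand_in())"
```

```text
the job is handed in; nothing more can be done
None
```

The pail hangs level by its bail on both prongs, red grip about 3 mm off centre (9 mm allowed), and the job was handed in at about 20 s; hand-in returned no verdict.

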